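# Call for help and point out the stray jar

## Task

A small jar has been put among the large jars by mistake: press the call button fully down and let it come up again, then show the fault by pointing straight down with the fingertips, about two centimetres above the middle of the stray jar's lid, for at least three seconds without touching it. Then point down in the same way, about two centimetres above the middle of the empty nest in the small-jar board where it belongs, stay there for at least three seconds, and finish still pointing there. Do not touch or move any jar, or disturb the tape roll, tamper and funnel.

Things in the scene. Friction and masses are not known exactly. Their poses are not given: they have to be found in the camera images.
- call_button (a joint): travel of the call button in m: 0 released, 0.006 fully down; grows as pressed; a spring pushes it back up (about 5 N holds it fully down)
- call_button_top (a point): centre of the top face of the call button's round black cap (32 mm across), 22 mm above the table when up, on its small round grey housing (48 mm across, 12 mm high) fixed to the table, standing beyond the two jar boards; it moves straight down when pressed
- large_board: light wooden board, 80 x 300 x 16 mm, fixed, with a row of four round nests of 62 mm, 8 mm deep, 70 mm apart (at y = -105, -35, 35, 105 mm in its frame), holding three large jars and the stray small jar; origin at the centre of its underside, y along the row
- small_board: light wooden board of the same size, fixed, with four round nests of 44 mm, 8 mm deep, 70 mm apart, holding three small jars; the fourth nest, any one of the row, is empty; origin at the centre of its underside, y along the row
- stray_jar: the stray: a small amber jar with a screw lid, 43 mm across, 44 mm tall, standing among the large jars in any nest of the large board; origin at the centre of its underside, z up
- stray_lid (a point): centre of the top of the stray jar's lid, 52 mm above the table
- nest_pad: cork disc, 40 mm across and 1 mm thick, fixed on the floor of the small board's empty nest; origin at the centre of its underside, 8 mm above the table, z up
- empty_nest (a point): centre of the mouth of the empty nest, level with the board's top, 16 mm above the table
- large_jar_a: large amber jar with a screw lid, 59 mm across, 66 mm tall, in the large board (lid top 74 mm above the table); origin at the centre of its underside, z up
- large_jar_b: large amber jar with a screw lid, 59 mm across, 66 mm tall, in the large board (lid top 74 mm above the table); origin at the centre of its underside, z up
- large_jar_c: large amber jar with a screw lid, 59 mm across, 66 mm tall, in the large board (lid top 74 mm above the table); origin at the centre of its underside, z up
- small_jar_a: small amber jar with a screw lid, 43 mm across, 44 mm tall, in its proper nest in the small board (lid top 52 mm above the table); origin at the centre of its underside, z up
- small_jar_b: small amber jar with a screw lid, 43 mm across, 44 mm tall, in its proper nest in the small board (lid top 52 mm above the table); origin at the centre of its underside, z up
- small_jar_c: small amber jar with a screw lid, 43 mm across, 44 mm tall, in its proper nest in the small board (lid top 52 mm above the table); origin at the centre of its underside, z up
- tape_roll: bystander: roll of carton tape lying flat, 94 mm across, 24 mm high; origin at the centre of its underside
- tamper: bystander: wooden-handled jar tamper standing upright, 42 mm across, 83 mm tall; origin at the centre of its underside
- funnel: bystander: funnel standing mouth down, 95 mm across, 86 mm tall; origin at the centre of its underside

How it is judged:
By the outcome, as a careful person would: the job done as asked, in the order asked, and still so for the second after the job is handed in, with the robot touching nothing.
It also fails if it takes over 61 s, if anything falls off the work surface, if the arm or the gripper's body presses on something with over 40 N, if the wrist force passes 120 N, or if a joint passes its speed limit or range.

## Robot

A 6-joint arm with a two-finger parallel gripper is mounted at the origin on a cart in front of the work surface, level with it; the furniture and walls round the work are solid. World frame = base frame: x ahead of the robot, y to its left, z up, the work surface at z = 0. Lengths are in mm, angles in rad, forces in N, time in s.
With the tool pointing down it reaches from about 400 to 925 mm from the base axis. Payload 12.5 kg.
Tool frame: the origin (TCP) lies between the finger pads, 19 mm behind the fingertips; this is the grasp point; z points along the fingers, y is the line along which they close (so a half turn about z gives the same grasp; the last joint's range is limited). The gripper opens to 95 mm and grips with 3 to 60 N. Pads are 20 mm wide; open, the fingers measure 119 mm over their backs; the gripper's body (75 mm by 180 mm) begins 59 mm behind the grasp point.
Start: joints at [1.028, 0.491, 1.559, -0, 1.092, -0.106], TCP at [264.387, 566.343, 233.461] pointing down, gripper open.
Joint ranges: [-3.1, 3.1], [-0.84, 2.19], [0.05, 2.79], [-1.13, 4.28], [0.06, 2.93], [-2.69, 2.69]. Speed limits (rad/s): [2.22, 2.22, 2.79, 3.14, 3.14, 3.14].

## Interface

Orientations are given as [roll, pitch, yaw] about the fixed x, y, z axes, in that order (R = Rz(yaw) Ry(pitch) Rx(roll)).
In Python, from cell import env gives the robot as it stands. The module is installed in compiled form; this text tells all that it offers.
- The arm moves only by the tool step_arm, never from a script. Its argument "plan" is a list that holds one entry, the list of rows, each a list of 5 numbers: the shift along the tool's x, y, z in mm, then the turn about the tool's z in degrees, then the opening, from -1 (shut) to 1 (fully open). A call has 1 to 8 rows; each row is the pose to reach, as a shift and turn from the pose commanded when the call began, along the tool's axes at that moment; what a row does not reach only later rows make up. A row lasts 1/12 s, in which the tool goes at most 41.7 mm and 7.16 degrees, less where a joint would pass 70% of its speed; a pose out of reach is approached as far as the arm can. A call with a gripper value outside its range is refused whole. The fingers move at their own pace and stop on an object; the grip force is fixed at half the most. Time passes only in rows, so rows that repeat a pose let the fingers close. It gives the time, the measured TCP pose, the force, the opening and the grip force at its end, in the units of the state.
- env.state(): the state, without advancing time (a new reading comes with each control period).
- env.read_camera(name): name is "scene" or "side" or "wrist"; returns the picture (384x512x3 uint8, blue, green, red); there is no depth.
- env.get_calibration(name): a dict with "K" (3x3 intrinsics, pixels), "extrinsics" (4x4, takes a point from world to camera coordinates). Camera axes: x right, y up, looking along -z (the intrinsics and any distortion apply to the point x, -y, -z); pixel columns grow to the right and rows downward; lengths in mm; the calibration is good to about 2 mm. The wrist camera is an equidistant fisheye: a pixel r from the principal point sees the ray r / f radians off the axis. A picture is of the moment at which its call begins: read the wrist's pose just before it. get_calibration takes no time and is no camera call; for the wrist camera it gives the pose at the moment of the call.
- env.job_done(): hands the job in; it is judged then, once.
The state is a dict: "t": time; "joints": joint angles; "qvel": joint speeds; "tau": joint torques, N m; "eef_pos": TCP position; "tcp_rot": TCP orientation; "ft_force": force on the tool from outside, world axes, zero at the start; "moment": the same for the moment, N m; "opening": opening from 0.0 (shut) to 1.0 (fully open); "grip_force": force on a finger pad.
Only numpy, scipy, OpenCV 4.12 (cv2) and the standard library are available. Lean on these libraries where they do the work, as an engineer would, in place of code of your own. Each camera call takes 0.05 s, during which the arm holds its last target. There are 200 camera calls.

## Working session

There is one attempt and no reset: what is moved stays moved. The work goes in short steps, Python scripts to look and compute and a tool call to move; the robot and the scene stay as the last step left them, time stands still between calls to the robot, and variables do not carry over. Pictures are saved under pics/ and viewed, at most 10 in all, crops included, and the job is handed in when it is done.

Besides the shell and the picture viewer there is one more tool, called by a JSON object that holds its "method" and its "body". step_arm: Moves the arm, as the interface text tells. Its arguments: {"type":"object","properties":{"plan":{"type":"array"}},"required":["plan"]}

```bash
mkdir -p pics
python3 - <<'E'
from cell import env
import cv2
for n in("scene","side"):
    cv2.imwrite(f"pics/{n}0.png",env.read_camera(n)); c=env.get_calibration(n); print(c["K"],c["extrinsics"])
s=env.state();print(s["t"],s["eef_pos"],s["tcp_rot"],s["opening"])
E
```

```text
[[433.99629111   0.         249.51518095]
 [  0.         433.99629111 197.94275476]
 [  0.           0.           1.        ]] [[ 7.69678637e-01 -6.38277698e-01  1.40134178e-02 -4.22535839e+02]
 [ 3.92648469e-01  4.90561725e-01  7.77930828e-01 -2.59187896e+02]
 [-5.03410344e-01 -5.93254393e-01  6.28193641e-01 -1.36265158e+03]
 [ 0.00000000e+00  0.00000000e+00  0.00000000e+00  1.00000000e+00]]
[[406.50183814   0.         255.11815666]
 [  0.         406.50183814 193.51296879]
 [  0.           0.           1.        ]] [[-9.98041772e-01  6.06035267e-02  1.54865413e-02  5.40078547e+02]
 [-2.24247089e-02 -5.77787245e-01  8.15879300e-01 -4.65764865e+01]
 [ 5.83930890e-02  8.13934341e-01  5.78014823e-01 -1.34211530e+03]
 [ 0.00000000e+00  0.00000000e+00  0.00000000e+00  1.00000000e+00]]
0.1 [264.27586562 566.15812072 232.92466175] [-3.14059592e+00 -8.36979038e-05  2.70481278e+00] 0.9990686214885051
```

View pics/scene0.png

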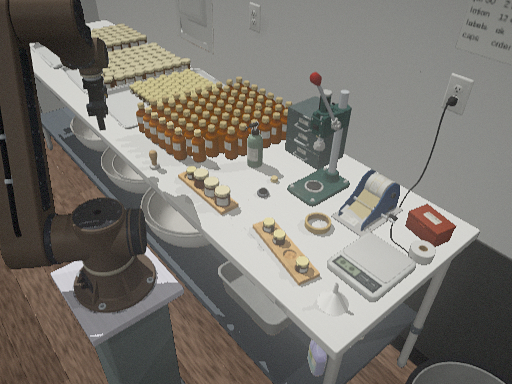

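View pics/side0.png

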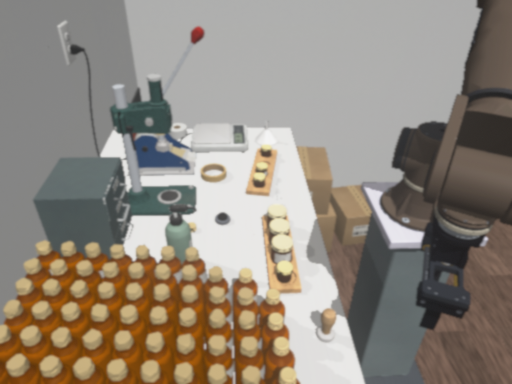

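The scene view shows the large board with its row of jars from (190,173) to (222,195), the stray at the (190,173) end, next to the tamper. The small board has its empty nest at about (290,252) and the button is at (263,192). In the side view the stray is at (285,270), the button at (222,218), and the small board's jars run from (260,181) to (266,149).

```bash
cat > h.py <<'E'
import numpy as np,cv2
from cell import env
def ray(n,uv):
    c=env.get_calibration(n);K=np.array(c["K"]);E=np.array(c["extrinsics"]);R=E[:3,:3]
    p=np.linalg.inv(K)@[uv[0],uv[1],1]; d=R.T@[p[0],-p[1],-p[2]]
    return -R.T@E[:3,3],d/np.linalg.norm(d)
def plane(n,uv,z):
    o,d=ray(n,uv);return o+d*(z-o[2])/d[2]
def tri(a,b):
    (o,d),(p,e)=ray("scene",a),ray("side",b)
    s,t=np.linalg.lstsq(np.c_[d,-e],p-o,rcond=None)[0];x,y=o+s*d,p+t*e
    return (x+y)/2,np.linalg.norm(x-y)
E
python3 - <<'E'
from h import *
A=cv2.imread("pics/scene0.png")[160:290,170:330];B=cv2.imread("pics/side0.png")[135:295,195:315]
A=cv2.resize(A,None,fx=3,fy=3,interpolation=cv2.INTER_CUBIC);B=cv2.resize(B,None,fx=2.6,fy=2.6,interpolation=cv2.INTER_CUBIC)
o=np.zeros((420,800,3),np.uint8);o[:A.shape[0],:480]=A;o[:B.shape[0],485:485+B.shape[1]]=B;cv2.imwrite("pics/crop.png",o)
for n,a,z in[("scene",(190,173),52),("side",(285,267),52),("scene",(290,252),16),("scene",(263,191),22),("side",(222,217),22),("scene",(269,224),52),("scene",(302,262),52),("side",(260,181),52),("side",(266,149),52)]:print(n,a,plane(n,a,z).round(1))
E
```

```text
scene (190, 173) [467.5 274.1  52. ]
side (285, 267) [483.5 299.5  52. ]
scene (290, 252) [ 502.8 -266.9   16. ]
scene (263, 191) [644.3  33.   22. ]
side (222, 217) [646.6  50.4  22. ]
scene (269, 224) [ 512.7 -148.1   52. ]
scene (302, 262) [ 475.9 -345.6   52. ]
side (260, 181) [ 519.5 -100.    52. ]
side (266, 149) [ 481.2 -318.3   52. ]
```

View pics/crop.png

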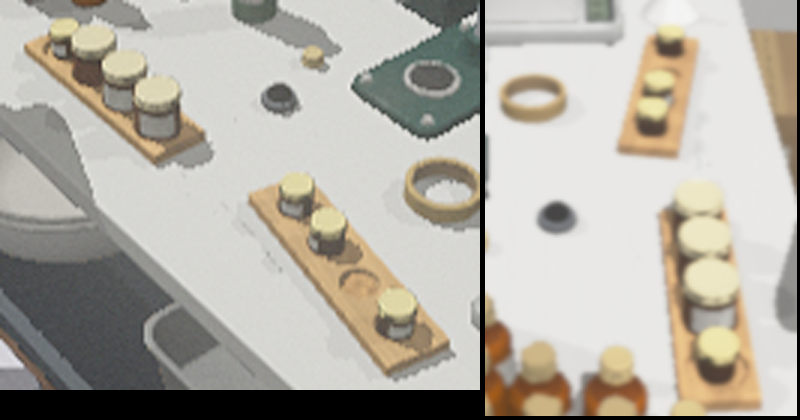

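The crop shows the stray lid's top centre at (64,27) on the left and (718,340) on the right, and the button cap at (280,88) and (556,209). The empty nest is third along the small board, at (360,283).

Run:
```python
from h import *
S=lambda u,v:(u/3+170-.33,v/3+160-.33)
D=lambda u,v:((u-485)/2.6+195-.3,v/2.6+135-.3)
for n,a,b,z in[("stray",(64,27),(718,340),52),("button",(280,88),(556,209),22),("s1",(297,181),(653,103),52),("s2",(328,218),(659,77),52),("s3",(397,299),(669,33),52),("L1",(93,36),(711,276),74),("L2",(124,63),(705,233),74),("L3",(158,90),(699,193),74)]:
    p,g=tri(S(*a),D(*b));print(n,p.round(1),g.round(1),plane("scene",S(*a),z).round(1)[:2],plane("side",D(*b),z).round(1)[:2])
print(plane("scene",S(360,283),16))
c=env.get_calibration("wrist");print({k:np.round(v,3).tolist() for k,v in c.items()})
s=env.state();print(s["eef_pos"],s["tcp_rot"])
```

```text
stray [485.5 295.   53.4] 1.4 [487.3 296.7] [484.6 294. ]
button [648.5  40.9  23.5] 4.5 [652.6  42.6] [646.7  40.9]
s1 [ 520.5 -135.6   56.6] 2.6 [ 525.6 -131.9] [ 518.9 -141.5]
s2 [ 507.5 -203.    55.3] 2.3 [ 511.3 -200.6] [ 506.1 -207.2]
s3 [ 483.3 -336.3   50.1] 3.6 [ 483.9 -337.5] [ 482.2 -330.9]
L1 [486.2 226.3  76.3] 2.3 [489.2 229. ] [484.8 224.4]
L2 [484.5 155.2  74.7] 2.3 [486.3 155.9] [483.4 155.2]
L3 [484.   83.7  74.6] 3.4 [486.4  84.3] [482.5  84.1]
[ 495.5266531  -272.86737268   16.        ]
{'K': [[297.319, 0.0, 254.279], [0.0, 297.319, 192.129], [0.0, 0.0, 1.0]], 'extrinsics': [[0.422, 0.907, -0.001, -624.516], [-0.88, 0.409, -0.24, 28.725], [-0.217, 0.102, 0.971, -389.399], [0.0, 0.0, 0.0, 1.0]]}
[264.27586562 566.15812072 232.92466175] [-3.14059592e+00 -8.36979038e-05  2.70481278e+00]
```

Run:
```python
from h import *
for n,a,z in[("scene",(255,163),0),("side",(178,258),0),("scene",(288,188),0),("side",(197,208),0),("scene",(275,180),10)]:print(n,a,plane(n,a,z).round(0))
print("bottle top",tri((257,124),(176,212)))
print("press post", tri((347,95),(121,92)))
def shift(p,yaw,t): 
    d=np.array(t)-p;c,s=np.cos(yaw),np.sin(yaw);return [c*d[0]+s*d[1],s*d[0]-c*d[1],-d[2]]
s=env.state();print(shift(s["eef_pos"],s["tcp_rot"][2],[649,41,233]))
```

```text
scene (255, 163) [766. 224.   0.]
side (178, 258) [769. 201.   0.]
scene (288, 188) [755.   6.   0.]
side (197, 208) [729. -27.   0.]
scene (275, 180) [741.  69.  10.]
bottle top (array([761.39836399, 223.71490801, 186.61886788]), np.float64(17.668588517113548))
press post (array([921.28339721, -78.47688899, 380.22624251]), np.float64(13.412165716793078))
[np.float64(-570.7600821072692), np.float64(-313.1080324817202), np.float64(-0.07533825261330662)]
```

{"method": "step_arm", "body": {"plan": [[[-35,-19,0,0,-1],[-71,-39,0,0,-1],[-107,-58,0,0,-1],[-143,-78,0,0,-1],[-178,-98,0,0,-1],[-214,-117,0,0,-1],[-250,-137,0,0,-1],[-285,-156,0,0,-1]]]}}

```text
t: 0.77
eef_pos: [457.4, 302.5, 233.3]
tcp_rot: [-3.141, -0.0, 2.705]
ft_force: [0.9, 0.2, -0.3]
opening: 0.497
grip_force: 0.0
```

{"method": "step_arm", "body": {"plan": [[[-36,-19,10,0,-1],[-72,-39,20,0,-1],[-108,-58,40,0,-1],[-144,-78,60,0,-1],[-180,-98,70,0,-1],[-215,-117,80,0,-1],[-250,-137,90,0,-1],[-286,-157,100,0,-1]]]}}

```text
t: 1.43
eef_pos: [644.8, 46.6, 134.7]
tcp_rot: [-3.141, -0.001, 2.705]
ft_force: [-0.1, 0.6, 0.5]
opening: 0.008
grip_force: 0.0
```

{"method": "step_arm", "body": {"plan": [[[0,0,0,0,-1],[0,0,0,0,-1],[0,0,0,0,-1],[0,0,0,0,-1]]]}}

```text
t: 1.77
eef_pos: [643.5, 49.5, 135.9]
tcp_rot: [3.141, -0.0, 2.706]
ft_force: [0.5, 1.3, -0.3]
opening: 0.001
grip_force: 0.0
```

Run:
```python
from h import *
s=env.state();print(s["t"],s["eef_pos"],s["tcp_rot"],s["opening"])
c=env.get_calibration("wrist");np.save("w1.npy",c["extrinsics"])
cv2.imwrite("pics/w1.png",env.read_camera("wrist"))
```

```text
1.7667 [643.5280511   49.54045255 135.89398574] [ 3.14144781e+00 -2.09617193e-04  2.70580778e+00] 0.0011678104767881728
```

View pics/w1.png

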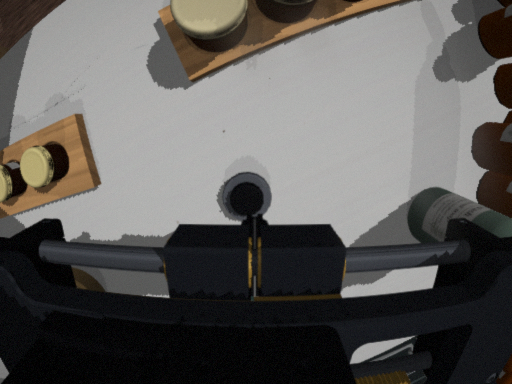

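The wrist picture shows the button ahead of the shut fingertips: the housing spans (219–271, 172–220), with the dark cap centred at about (246,197). The L3 lid is at (209,10) and the s1 lid at (38,167).

```bash
cat >> h.py <<'E'
def wplane(E,uv,z):
    c=env.get_calibration("wrist");E=np.array(E);R=E[:3,:3]
    p=cv2.fisheye.undistortPoints(np.array([[uv]],float),np.array(c["K"]),np.zeros(4))[0,0]
    d=R.T@[p[0],-p[1],-1];o=-R.T@E[:3,3];return (o+d*(z-o[2])/d[2]).round(1)
def shift(t):
    s=env.state();yaw=s["tcp_rot"][2];d=np.array(t)-s["eef_pos"];c,n=np.cos(yaw),np.sin(yaw)
    return np.round([c*d[0]+n*d[1],n*d[0]-c*d[1],-d[2]],1)
E
python3 - <<'E'
from h import *
E=np.load("w1.npy");g=cv2.cvtColor(cv2.imread("pics/w1.png"),cv2.COLOR_BGR2GRAY)
m=(g<45).astype(np.uint8);m[214:]=0;m[:170]=0;m[:,:215]=0;m[:,275:]=0
for c in cv2.findContours(m,0,1)[0]:
    if len(c)>10:
        print(cv2.contourArea(c),cv2.boundingRect(c),cv2.minEnclosingCircle(c))
for a,z in[((246,197),22),((232,197),22),((260,197),22),((245,196),6),((209,10),74),((38,167),52)]:print(a,wplane(E,a,z))
E
```

```text
919.5 (226, 182, 38, 32) ((244.21621704101562, 199.270263671875), 19.21258544921875)
(246, 197) [643.9  40.9  22. ]
(232, 197) [638.5  29.2  22. ]
(260, 197) [649.4  52.6  22. ]
(245, 196) [646.2  38.3   6. ]
(209, 10) [493.6  82.8  74. ]
(38, 167) [ 524.5 -127.8   52. ]
```

{"method": "step_arm", "body": {"plan": [[[-7,-7,20,0,-1],[-7,-7,45,0,-1],[-7,-7,68,0,-1],[-7,-7,82,0,-1],[-7,-7,88,0,-1],[-7,-7,88,0,-1],[-7,-7,88,0,-1],[-7,-7,88,0,-1]]]}}

```text
t: 2.48
eef_pos: [648.0, 39.6, 49.0]
tcp_rot: [3.141, 0.002, 2.705]
ft_force: [-0.4, -0.0, -0.0]
opening: 0.008
grip_force: 0.0
```

Now press, to about z 34.

{"method": "step_arm", "body": {"plan": [[[0,0,4,0,-1],[0,0,8,0,-1],[0,0,10,0,-1],[0,0,12,0,-1],[0,0,13,0,-1],[0,0,13,0,-1],[0,0,13,0,-1]]]}}

```text
t: 3.07
eef_pos: [647.9, 39.2, 35.1]
tcp_rot: [3.141, 0.001, 2.705]
ft_force: [0.0, 1.1, 6.3]
opening: 0.005
grip_force: 2.9
```

{"method": "step_arm", "body": {"plan": [[[0,0,1,0,-1],[0,0,2,0,-1],[0,0,2,0,-1],[0,0,2,0,-1]]]}}

```text
t: 3.4
eef_pos: [648.0, 39.2, 34.8]
tcp_rot: [3.141, 0.002, 2.705]
ft_force: [-5.2, 0.7, 21.8]
opening: 0.005
grip_force: 11.1
```

{"method": "step_arm", "body": {"plan": [[[0,0,-10,0,-1],[0,0,-30,0,-1],[0,0,-60,0,-1],[5,5,-95,0,-1],[20,15,-125,0,-1],[50,40,-140,0,-1],[80,63,-142,0,-1],[111,88,-142,0,-1]]]}}

```text
t: 4.07
eef_pos: [583.6, 166.5, 176.0]
tcp_rot: [3.14, 0.002, 2.703]
ft_force: [0.2, -0.2, 0.6]
opening: 0.008
grip_force: 0.0
```

{"method": "step_arm", "body": {"plan": [[[28,22,0,0,-1],[55,44,0,0,-1],[78,62,0,0,-1],[89,71,0,0,-1],[94,75,0,0,-1],[94,75,0,0,-1],[94,75,0,0,-1],[94,75,0,0,-1]]]}}

```text
t: 4.73
eef_pos: [531.4, 272.4, 174.5]
tcp_rot: [-3.141, 0.0, 2.703]
ft_force: [-1.7, -0.4, 0.1]
opening: 0.003
grip_force: 0.0
```

Run:
```python
from h import *
s=env.state();print(s["t"],s["eef_pos"],s["tcp_rot"],s["ft_force"])
c=env.get_calibration("wrist");np.save("w2.npy",c["extrinsics"])
cv2.imwrite("pics/w2.png",env.read_camera("wrist"))
```

```text
4.7333 [531.39643236 272.37502191 174.51899018] [-3.14143349e+00  1.74577672e-05  2.70346547e+00] [-1.66588481 -0.44977747  0.09854004]
```

View pics/w2.png

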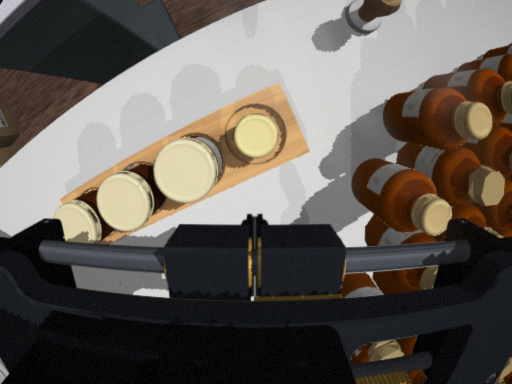

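The wrist picture shows the stray's lid centred at about (257,136) and the tamper top right. Amber bottles stand to the right, the nearest caps at (432,214), (488,186) and (476,121), so I check them against the gripper body.

Run:
```python
from h import *
E=np.load("w2.npy");im=cv2.imread("pics/w2.png");h=cv2.cvtColor(im,cv2.COLOR_BGR2HSV)
m=cv2.inRange(h,(18,50,120),(40,255,255));m[:105]=0;m[170:]=0;m[:,:228]=0;m[:,290:]=0
for c in cv2.findContours(m,0,1)[0]:
    if cv2.contourArea(c)>100:
        e=cv2.fitEllipse(c);print(e,cv2.boundingRect(c),wplane(E,e[0],52))
for z in(90,110,130,150,170):print(z,wplane(E,(432,214),z),wplane(E,(488,186),z),wplane(E,(476,121),z),"side",[plane("side",a,z).round(0) for a in[(246,275),(273,297),(280,325)]])
print(wplane(E,(188,169),74))
```

```text
((255.7032928466797, 135.1240692138672), (43.568359375, 44.285396575927734), 145.79335021972656) (234, 113, 45, 45) [484.6 295.6  52. ]
90 [615.2 419.8  90. ] [620.5 497.3  90. ] [550.7 499.5  90. ] side [array([586., 358.,  90.]), array([528., 427.,  90.]), array([521., 502.,  90.])]
110 [603.  409.7 110. ] [607.9 480.6 110. ] [544.  482.6 110. ] side [array([587., 377., 110.]), array([531., 444., 110.]), array([524., 517., 110.])]
130 [590.9 399.6 130. ] [595.3 463.9 130. ] [537.3 465.7 130. ] side [array([588., 396., 130.]), array([533., 461., 130.]), array([526., 532., 130.])]
150 [578.7 389.4 150. ] [582.6 447.2 150. ] [530.6 448.8 150. ] side [array([589., 415., 150.]), array([536., 478., 150.]), array([529., 547., 150.])]
170 [566.5 379.3 170. ] [570.  430.5 170. ] [523.9 432.  170. ] side [array([589., 434., 170.]), array([538., 495., 170.]), array([532., 562., 170.])]
[484.6 230.4  74. ]
```

{"method": "step_arm", "body": {"plan": [[[25,1,5,0,-1],[45,1,20,0,-1],[52,1,40,0,-1],[52,1,60,0,-1],[52,1,74,0,-1],[52,1,80,0,-1],[52,1,82,0,-1],[52,1,82,0,-1]]]}}

```text
t: 5.45
eef_pos: [484.5, 296.0, 92.6]
tcp_rot: [-3.141, -0.0, 2.704]
ft_force: [-0.9, 0.2, 0.7]
opening: 0.008
grip_force: 0.0
```

{"method": "step_arm", "body": {"plan": [[[0,0,0,0,-1],[0,0,0,0,-1],[0,0,0,0,-1],[0,0,0,0,-1]]]}}

```text
t: 5.78
eef_pos: [484.2, 296.5, 93.2]
tcp_rot: [3.141, 0.001, 2.705]
ft_force: [-0.7, -0.0, 0.3]
opening: 0.006
grip_force: 0.0
```

{"method": "step_arm", "body": {"plan": [[[-1,0,2,0,-1],[-1,0,2,0,-1],[-1,0,2,0,-1],[-1,0,2,0,-1],[-1,0,2,0,-1],[-1,0,2,0,-1],[-1,0,2,0,-1],[-1,0,2,0,-1]]]}}

```text
t: 6.45
eef_pos: [484.9, 296.1, 90.6]
tcp_rot: [3.142, 0.0, 2.705]
ft_force: [-0.5, 0.6, -0.5]
opening: 0.004
grip_force: 0.0
```

Run:
```python
from h import *
c=env.get_calibration("wrist");np.save("w3.npy",c["extrinsics"])
a=env.read_camera("wrist")[60:300,130:390];b=env.read_camera("side")[230:310,240:340];s=env.state();print(s["t"],s["eef_pos"])
o=np.hstack([cv2.resize(a,(390,360)),cv2.resize(b,(400,360),interpolation=cv2.INTER_CUBIC)]);cv2.imwrite("pics/w3.png",o)
```

```text
6.55 [484.90524736 296.08472562  90.65629373]
```

View pics/w3.png

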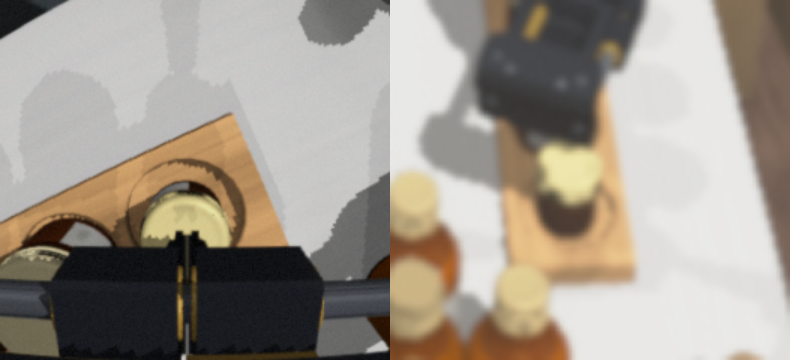

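The wrist crop shows the fingertips at (187,235), in front of and centred on the stray lid at (187,220). The side crop shows clearance above the lid. Hold here.

{"method": "step_arm", "body": {"plan": [[[0,0,0,0,-1],[0,0,0,0,-1],[0,0,0,0,-1],[0,0,0,0,-1],[0,0,0,0,-1],[0,0,0,0,-1],[0,0,0,0,-1],[0,0,0,0,-1]]]}}

```text
t: 7.22
eef_pos: [484.9, 296.1, 90.6]
tcp_rot: [3.142, 0.0, 2.705]
ft_force: [-0.7, 0.2, 0.5]
opening: 0.007
grip_force: 0.0
```

{"method": "step_arm", "body": {"plan": [[[0,0,0,0,-1],[0,0,0,0,-1],[0,0,0,0,-1],[0,0,0,0,-1],[0,0,0,0,-1],[0,0,0,0,-1],[0,0,0,0,-1],[0,0,0,0,-1]]]}}

```text
t: 7.88
eef_pos: [484.9, 296.1, 90.7]
tcp_rot: [3.141, 0.0, 2.705]
ft_force: [0.5, -0.2, -0.4]
opening: 0.005
grip_force: 0.0
```

{"method": "step_arm", "body": {"plan": [[[0,0,0,0,-1],[0,0,0,0,-1],[0,0,0,0,-1],[0,0,0,0,-1],[0,0,0,0,-1],[0,0,0,0,-1],[0,0,0,0,-1],[0,0,0,0,-1]]]}}

```text
t: 8.55
eef_pos: [484.9, 296.1, 90.6]
tcp_rot: [3.142, 0.0, 2.705]
ft_force: [-0.3, -0.4, -0.4]
opening: 0.007
grip_force: 0.0
```

{"method": "step_arm", "body": {"plan": [[[0,0,0,0,-1],[0,0,0,0,-1],[0,0,0,0,-1],[0,0,0,0,-1],[0,0,0,0,-1],[0,0,0,0,-1],[0,0,0,0,-1],[0,0,0,0,-1]]]}}

```text
t: 9.22
eef_pos: [484.9, 296.1, 90.6]
tcp_rot: [3.141, 0.0, 2.705]
ft_force: [-1.1, 0.2, -0.3]
opening: 0.007
grip_force: 0.0
```

{"method": "step_arm", "body": {"plan": [[[0,0,0,0,-1],[0,0,0,0,-1],[0,0,0,0,-1],[0,0,0,0,-1],[0,0,0,0,-1],[0,0,0,0,-1],[0,0,0,0,-1],[0,0,0,0,-1]]]}}

```text
t: 9.88
eef_pos: [484.9, 296.0, 90.6]
tcp_rot: [3.142, 0.0, 2.705]
ft_force: [-0.1, -0.1, -0.0]
opening: 0.0
grip_force: 0.0
```

{"method": "step_arm", "body": {"plan": [[[0,0,0,0,-1],[0,0,0,0,-1],[0,0,0,0,-1],[0,0,0,0,-1],[0,0,0,0,-1],[0,0,0,0,-1],[0,0,0,0,-1],[0,0,0,0,-1]]]}}

```text
t: 10.55
eef_pos: [484.9, 296.1, 90.6]
tcp_rot: [3.142, 0.0, 2.705]
ft_force: [0.4, 0.6, -0.6]
opening: 0.006
grip_force: 0.0
```

{"method": "step_arm", "body": {"plan": [[[0,0,-25,0,-1],[0,0,-55,0,-1],[-5,-10,-75,0,-1],[-20,-34,-85,0,-1],[-37,-63,-85,0,-1],[-55,-94,-85,0,-1],[-74,-125,-85,0,-1],[-92,-156,-85,0,-1]]]}}

```text
t: 11.22
eef_pos: [502.2, 114.3, 175.8]
tcp_rot: [3.141, 0.0, 2.705]
ft_force: [0.8, -0.3, -0.3]
opening: 0.004
grip_force: 0.0
```

{"method": "step_arm", "body": {"plan": [[[-18,-31,0,0,-1],[-36,-62,0,0,-1],[-54,-93,0,0,-1],[-72,-124,0,0,-1],[-90,-155,0,0,-1],[-108,-186,0,0,-1],[-126,-217,0,0,-1],[-144,-245,0,0,-1]]]}}

```text
t: 11.88
eef_pos: [528.8, -169.2, 175.7]
tcp_rot: [3.142, 0.0, 2.704]
ft_force: [1.9, 0.0, -0.0]
opening: 0.007
grip_force: 0.0
```

{"method": "step_arm", "body": {"plan": [[[-18,-31,0,0,-1],[-36,-61,0,0,-1],[-50,-85,0,0,-1],[-60,-100,0,0,-1],[-63,-107,0,0,-1],[-63,-107,0,0,-1],[-63,-107,0,0,-1],[-63,-107,0,0,-1]]]}}

```text
t: 12.55
eef_pos: [540.8, -289.4, 175.6]
tcp_rot: [3.141, -0.0, 2.706]
ft_force: [-0.5, 0.1, 0.0]
opening: 0.003
grip_force: 0.0
```

Run:
```python
from h import *
s=env.state();print(s["t"],s["eef_pos"],s["tcp_rot"],s["ft_force"])
c=env.get_calibration("wrist");np.save("w4.npy",c["extrinsics"])
cv2.imwrite("pics/w4.png",env.read_camera("wrist"))
```

```text
12.55 [ 540.81603886 -289.44586467  175.6368417 ] [ 3.14127873e+00 -4.69922499e-04  2.70567933e+00] [-0.48461972  0.10925909  0.04617643]
```

View pics/w4.png

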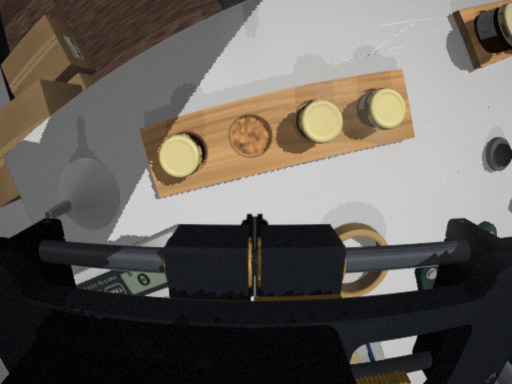

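The wrist picture shows the empty nest with its cork pad at about (250,136), between the lids at (181,155) and (320,122).

Run:
```python
from h import *
E=np.load("w4.npy");h=cv2.cvtColor(cv2.imread("pics/w4.png"),cv2.COLOR_BGR2HSV)
m=cv2.inRange(h,(18,50,120),(40,255,255));m[175:]=0;m[:80]=0;m[:,:150]=0;m[:,420:]=0
for c in cv2.findContours(m,0,1)[0]:
    if cv2.contourArea(c)>300: e=cv2.fitEllipse(c);print("lid",e,wplane(E,e[0],52))
m=cv2.inRange(h,(0,125,60),(14,255,255));m[165:]=0;m[:105]=0;m[:,:222]=0;m[:,280:]=0
m=cv2.morphologyEx(m,3,np.ones((5,5)))
for c in cv2.findContours(m,0,1)[0]:
    if cv2.contourArea(c)>200: e=cv2.fitEllipse(c);print("pad",e,wplane(E,e[0],9))
print(wplane(E,(250,135),16),wplane(E,(229,135),16),wplane(E,(271,135),16))
```

```text
lid ((179.3416290283203, 154.9460906982422), (40.89295959472656, 42.22301483154297), 94.38058471679688) [ 479.5 -339.3   52. ]
lid ((322.06048583984375, 120.7627182006836), (40.57814025878906, 43.36088562011719), 160.5212860107422) [ 506.9 -204.1   52. ]
lid ((387.5498962402344, 107.7690658569336), (34.839027404785156, 40.87187957763672), 162.80535888671875) [ 520.2 -136.3   52. ]
pad ((252.1246337890625, 134.9629669189453), (37.43342971801758, 42.76571273803711), 106.49042510986328) [ 494.2 -270.3    9. ]
[ 493.  -272.1   16. ] [ 483.7 -292.    16. ] [ 502.2 -252.3   16. ]
```

{"method": "step_arm", "body": {"plan": [[[25,-2,0,0,-1],[43,-4,10,0,-1],[50,-4,30,0,-1],[50,-4,60,0,-1],[50,-4,88,0,-1],[50,-4,108,0,-1],[50,-4,117,0,-1],[50,-4,119,0,-1]]]}}

```text
t: 13.27
eef_pos: [493.6, -272.1, 55.4]
tcp_rot: [3.141, -0.002, 2.706]
ft_force: [0.1, 0.6, 0.6]
opening: 0.004
grip_force: 0.0
```

{"method": "step_arm", "body": {"plan": [[[0,0,0,0,-1],[0,0,0,0,-1],[0,0,0,0,-1],[0,0,0,0,-1]]]}}

```text
t: 13.6
eef_pos: [494.3, -273.4, 57.7]
tcp_rot: [-3.141, 0.002, 2.705]
ft_force: [-0.5, 0.0, -0.4]
opening: 0.006
grip_force: 0.0
```

{"method": "step_arm", "body": {"plan": [[[1,1,2,0,-1],[1,1,2,0,-1],[1,1,2,0,-1],[1,1,2,0,-1],[1,1,2,0,-1],[1,1,2,0,-1],[1,1,2,0,-1],[1,1,2,0,-1]]]}}

```text
t: 14.27
eef_pos: [493.5, -271.9, 54.6]
tcp_rot: [3.141, -0.0, 2.705]
ft_force: [-0.1, -0.1, 1.0]
opening: 0.004
grip_force: 0.0
```

{"method": "step_arm", "body": {"plan": [[[0,0,0,0,-1],[0,0,0,0,-1],[0,0,0,0,-1],[0,0,0,0,-1],[0,0,0,0,-1],[0,0,0,0,-1],[0,0,0,0,-1],[0,0,0,0,-1]]]}}

```text
t: 14.93
eef_pos: [493.4, -271.9, 54.6]
tcp_rot: [3.141, -0.0, 2.705]
ft_force: [0.1, 0.6, 0.3]
opening: 0.004
grip_force: 0.0
```

Run:
```python
from h import *
a=env.read_camera("wrist")[60:300,130:390];b=env.read_camera("scene")[190:290,220:340];s=env.state();print(s["t"],s["eef_pos"])
o=np.hstack([cv2.resize(a,(390,360)),cv2.resize(b,(400,360),interpolation=cv2.INTER_CUBIC)]);cv2.imwrite("pics/w5.png",o)
```

```text
15.0333 [ 493.45967795 -271.85420914   54.61095684]
```

View pics/w5.png

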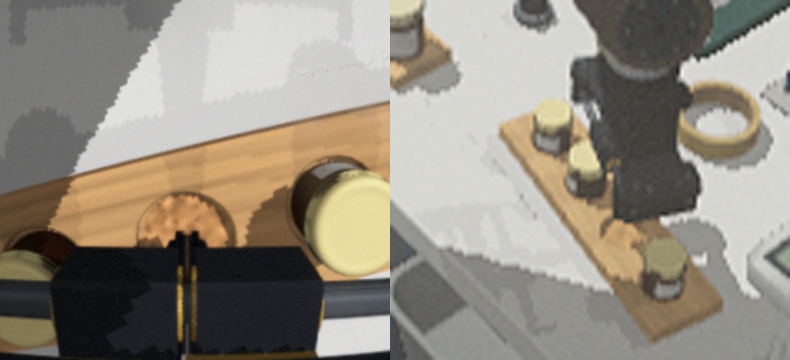

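The fingertips at (187,238) are centred on the cork nest at (186,225), clear of the jars on either side. Hold more than 3 s further.

{"method": "step_arm", "body": {"plan": [[[0,0,0,0,-1],[0,0,0,0,-1],[0,0,0,0,-1],[0,0,0,0,-1],[0,0,0,0,-1],[0,0,0,0,-1],[0,0,0,0,-1],[0,0,0,0,-1]]]}}

```text
t: 15.7
eef_pos: [493.4, -271.9, 54.6]
tcp_rot: [3.141, -0.0, 2.705]
ft_force: [0.1, 0.0, -0.6]
opening: 0.007
grip_force: 0.0
```

{"method": "step_arm", "body": {"plan": [[[0,0,0,0,-1],[0,0,0,0,-1],[0,0,0,0,-1],[0,0,0,0,-1],[0,0,0,0,-1],[0,0,0,0,-1],[0,0,0,0,-1],[0,0,0,0,-1]]]}}

```text
t: 16.37
eef_pos: [493.4, -271.9, 54.6]
tcp_rot: [3.141, 0.0, 2.705]
ft_force: [0.9, -0.9, 0.5]
opening: 0.004
grip_force: 0.0
```

{"method": "step_arm", "body": {"plan": [[[0,0,0,0,-1],[0,0,0,0,-1],[0,0,0,0,-1],[0,0,0,0,-1],[0,0,0,0,-1],[0,0,0,0,-1],[0,0,0,0,-1],[0,0,0,0,-1]]]}}

```text
t: 17.03
eef_pos: [493.5, -271.9, 54.6]
tcp_rot: [3.142, 0.0, 2.705]
ft_force: [0.0, -0.7, -0.4]
opening: -0.0
grip_force: 0.0
```

{"method": "step_arm", "body": {"plan": [[[0,0,0,0,-1],[0,0,0,0,-1],[0,0,0,0,-1],[0,0,0,0,-1],[0,0,0,0,-1],[0,0,0,0,-1],[0,0,0,0,-1],[0,0,0,0,-1]]]}}

```text
t: 17.7
eef_pos: [493.5, -271.9, 54.6]
tcp_rot: [3.142, 0.0, 2.705]
ft_force: [0.7, 0.3, -0.7]
opening: 0.004
grip_force: 0.0
```

{"method": "step_arm", "body": {"plan": [[[0,0,0,0,-1],[0,0,0,0,-1],[0,0,0,0,-1],[0,0,0,0,-1],[0,0,0,0,-1],[0,0,0,0,-1],[0,0,0,0,-1],[0,0,0,0,-1]]]}}

```text
t: 18.37
eef_pos: [493.5, -271.9, 54.6]
tcp_rot: [3.142, 0.0, 2.705]
ft_force: [0.2, 0.5, 0.0]
opening: 0.005
grip_force: 0.0
```

{"method": "step_arm", "body": {"plan": [[[0,0,0,0,-1],[0,0,0,0,-1],[0,0,0,0,-1],[0,0,0,0,-1],[0,0,0,0,-1],[0,0,0,0,-1],[0,0,0,0,-1],[0,0,0,0,-1]]]}}

```text
t: 19.03
eef_pos: [493.5, -271.9, 54.6]
tcp_rot: [3.142, 0.0, 2.705]
ft_force: [-0.5, -0.6, -0.2]
opening: 0.003
grip_force: 0.0
```

```bash
python3 -c "
from cell import env
s=env.state();print(s['t'],s['eef_pos']);print(env.job_done())"
```

```text
19.0333 [ 493.4681816  -271.87197244   54.62627068]
the job is handed in; nothing more can be done
None
```

The job is handed in at 19 s: I pressed the button to its stop (about 22 N) and let it up, pointed about 2 cm above the stray lid for 4 s, then about 2 cm above the empty nest for over 4 s, finishing there; I saw no sign of touching anything but the button.

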